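# Tare a milk pitcher on the bar scale

## Robot

A 6-joint arm with a two-finger parallel gripper is mounted at the origin on a cart in front of the work surface, level with it; the furniture and walls round the work are solid. World frame = base frame: x ahead of the robot, y to its left, z up, the work surface at z = 0. Lengths are in m, angles in rad, forces in N, time in s.
With the tool pointing down it reaches from about 0.275 to 1 m from the base axis. Payload 8.4 kg.
Tool frame: the origin (TCP) lies on the centre line of the jaws, within the pads' length; the fingertips stand 17 mm ahead of it and the grasp point (between the pads) lies 2 mm behind it (bot.tcp_to_tips is the z of the fingertips in the tool frame, in m); z points along the fingers, y is the line along which they close (so a half turn about z gives the same grasp; the last joint's range is limited). The gripper opens to 85 mm and grips with 20 to 120 N. Pads are 22 mm wide; open, the fingers measure 114 mm over their backs; the gripper's body (76 mm by 85 mm) begins 54 mm behind the grasp point. The pads swing forward as they close: fully open they stand 13 mm farther back than shut.
Start: joints at [-1.155, 0.353, 1.633, -0, 1.155, -0.002], TCP at [0.254, -0.571, 0.248] pointing down, gripper open.
Joint ranges: [-2.63, 2.63], [-0.92, 2.1], [0.06, 2.66], [-1.3, 4.44], [0, 2.69], [-3.02, 3.02]. Speed limits (rad/s): [2.22, 2.22, 2.79, 3.14, 3.14, 3.14].

## Interface

Orientations are given as a unit quaternion [x, y, z, w].
In Python, from workcell import bot, hand, kinematics, get_obs, vision, hand_in gives the robot as it stands. The module is installed in compiled form; this text tells all that it offers. Calls block until the motion is done:
- bot.reach(position, orientation): joint-space move of the TCP to a pose.
- bot.servo_line(position, ori=None, velocity=0.15): straight line of the TCP; ori=None keeps the orientation; velocity is the mean speed in m/s.
- bot.goto_joints(angles): joint-space move.
- hand.move_gripper(opening, strength=None): finger opening in m; strength is the grip in N (None keeps the last); returns when the fingers have stopped.
- bot.dwell(seconds).
- kinematics.solve_ik(position, orientation): joint angles nearest the present ones, or None.
- get_obs(): the state.
- vision.read_camera(name): name is "scene" or "top" or "wrist"; returns a dict with "frame" (384x512x3 uint8, red, green, blue), "intrinsics" (3x3 intrinsics, pixels), "view" (4x4, takes a point from world to camera coordinates). Camera axes: x right, y down, z forward; pixel columns grow to the right and rows downward; lengths in m; the calibration is good to about 2 mm. A picture is of the moment at which its call begins. There is no depth.
A pose or a line that the arm cannot do raises bot.IKError and nothing moves.
- hand_in(): hands the job in; it is judged then, once.
The state is a dict: "time_s": time; "joint_pos": joint angles; "joint_vel": joint speeds; "joint_efforts": joint torques, N m; "position": TCP position; "orientation": TCP orientation; "wrist_force": force on the tool from outside, world axes, zero at the start; "ft_torque": the same for the moment, N m; "gripper_width": finger opening in m; "grip_force": force on a finger pad.
Only numpy, scipy, OpenCV 4.12 (cv2) and the standard library are available. Lean on these libraries where they do the work, as an engineer would, in place of code of your own. Each camera call takes 0.05 s, during which the arm holds its last target. There are 200 camera calls.

## Task

Stand the smaller of the two steel milk pitchers upright in the middle of the scale's round pan and let go of it. Then tare the scale: reach under the lip along the front of its top (the side facing the robot's left), push the hidden bar switch all the way up from below for about half a second, and let it spring back. Leave the pitcher on the pan and the large pitcher, the shaker and the tamper where they are.

Things in the scene. Friction and masses are not known exactly. Their poses are not given: they have to be found in the camera images.
- scale: Bench scale fixed to the counter: steel top 190 (x) by 170 (y) mm, 126 to 140 mm above the counter, on a grey housing. Origin on the counter under the centre of the top; own -x is its front, which faces the robot's left, turned up to 30 degrees towards the robot. The front edge is at own x = -95 mm, the housing face at -30: the front of the top is an overhanging lip, open beneath down to the counter.
- pan_center (a point): Centre of the upper face of the scale's round, dark-rimmed steel pan, 150 mm across, 144 mm above the counter; axes as the scale's.
- tare_bar_underside (a point): Centre of the underside of the white tare bar that hangs under the lip, midway across the front: 66 mm wide (scale y), 16 mm deep (scale x). At rest its underside is 100 mm above the counter, 26 mm below the lip, its front face 8 mm behind the lip edge. A finger tilted 30 to 45 degrees from vertical, entering from the front, can lift the bar with its upper side clear of the lip.
- tare (a joint): Upward travel of the tare bar: 0 hanging at rest, 0.006 m fully pressed up. Spring-loaded: about 1.5 N starts it, about 5 N presses it fully; it springs back when released.
- small_pitcher: The smaller steel milk pitcher, loose, about 0.2 kg, 88 mm tall, 72 mm across the body, 99 mm from spout to handle. Origin at the centre of its underside (of the overall length); own +y points to the handle, -y to the spout.
- small_pitcher_center (a point): Middle of the small pitcher's round body, half-way up: 44 mm above its underside, 9 mm towards the spout from the origin.
- small_pitcher_handle (a point): Place to pinch the small pitcher's handle: 58 mm above its underside, 51 mm from the body's axis. The handle is a flat loop 10 mm thick (own x), its outer upright reaches 50 mm from the origin, its top bar lies 66 to 72 mm up; pinch it across own x from above.
- large_pitcher: The larger steel pitcher, loose, 111 mm tall, 92 mm across, 127 mm long with its handle; origin at the centre of its underside. Leave it.
- shaker: Steel cocoa shaker, loose upright cylinder 43 mm across, 92 mm tall; origin at the centre of its underside. Leave it.
- tamper: Coffee tamper with wooden grip, loose, standing, 58 mm across the foot, 90 mm tall; origin at the centre of its underside. Leave it.

How it is judged:
On the way, in this order (a step that is already met when the one before it is completed fails the run):
1. the small pitcher stands upright on the middle of the pan, released (horizontal distance between small_pitcher_center and pan_center below 0.035 m and z of small_pitcher_center in the frame of pan_center between 0.039 and 0.05 m and angle between small_pitcher_center's own z axis and vertical below 0.1 rad and contact force between the fingers and small_pitcher below 0.1 N and linear speed of small_pitcher below 0.02 m/s), for 0.3 s.
2. with the pitcher standing there, the tare bar is pushed up (horizontal distance between small_pitcher_center and pan_center below 0.035 m and z of small_pitcher_center in the frame of pan_center between 0.039 and 0.05 m and angle between small_pitcher_center's own z axis and vertical below 0.1 rad and value of joint tare above 0.0045 m), for 0.2 s.
At the end, for the whole second after the job is handed in: The small pitcher stands upright (within 0.1 rad), released and at rest, on the pan, its body's axis within 35 mm of the pan's centre; after it was set there the tare bar was pushed up more than 4.5 of its 6 mm for at least 0.2 s, and it has sprung back (under 1 mm) (all of step 1 and value of joint tare below 0.001 m); the robot touches nothing.
It fails at once if the small pitcher is tipped over (angle between small_pitcher_center's own z axis and vertical above 0.8 rad).
It fails at once if the large pitcher is moved more than 30 mm (distance of large_pitcher from where it was at the start of the episode above 0.03 m).
It fails at once if the shaker is moved more than 30 mm (distance of shaker from where it was at the start of the episode above 0.03 m).
It fails at once if the tamper is moved more than 30 mm (distance of tamper from where it was at the start of the episode above 0.03 m).
It also fails if it takes over 69 s, if anything falls off the work surface, if the arm or the gripper's body presses on something with over 40 N, if the wrist force passes 120 N, or if a joint passes its speed limit or range.

## Working session

There is one attempt and no reset: what is moved stays moved. The work goes in short steps, each a Python script; the robot and the scene stay as the last script left them, time stands still between calls to the robot, and variables do not carry over. Pictures are saved under pics/ and viewed, at most 10 in all, crops included, and the job is handed in when it is done.

```bash
mkdir -p pics; python3 - <<'E'
from workcell import *
import cv2,numpy as np
for n in ("scene","top"):
    r=vision.read_camera(n); np.savez(f"pics/{n}.npz",**r)
    cv2.imwrite(f"pics/{n}.png",cv2.resize(r["frame"][:,:,::-1],(800,600),interpolation=cv2.INTER_CUBIC))
    print(n,r["intrinsics"].tolist(),np.round(r["view"],4).tolist())
E
```

```text
scene [[461.7251974938437, 0.0, 254.3735147149927], [0.0, 461.7251974938437, 188.10174361301102], [0.0, 0.0, 1.0]] [[-0.797, -0.604, 0.0038, 0.5053], [-0.3282, 0.4278, -0.8422, 0.2804], [0.507, -0.6724, -0.5392, 0.8934], [0.0, 0.0, 0.0, 1.0]]
top [[499.1612369428063, 0.0, 248.07096976767727], [0.0, 499.1612369428063, 192.53957562793713], [0.0, 0.0, 1.0]] [[-0.0128, -0.9995, -0.0281, 0.0778], [-0.9834, 0.0176, -0.1805, 0.6076], [0.1809, 0.0253, -0.9832, 1.2156], [0.0, 0.0, 0.0, 1.0]]
```

View pics/top.png

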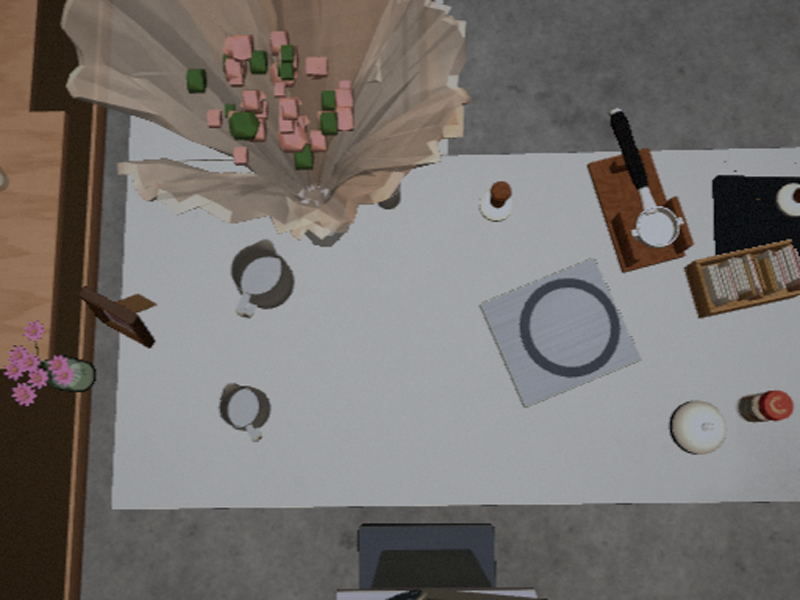

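View pics/scene.png

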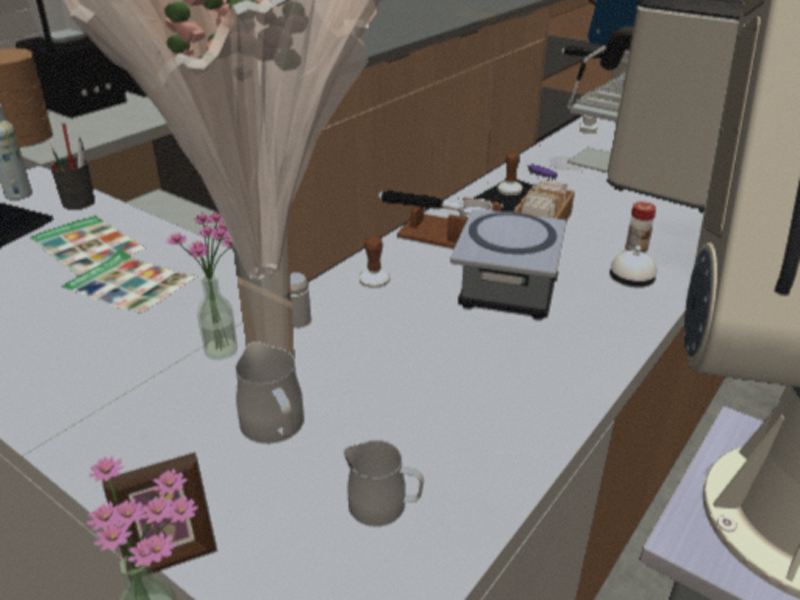

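The top view shows the small pitcher's body at about (243,408) with its handle at (255,434). The scale's pan centre is at about (570,327), and the corners of its top are (481,304), (596,259), (639,360) and (526,406). I'll enlarge the crops to read these more closely.

```bash
cat > h.py <<'E'
import numpy as np, cv2
def cam(n):
    d=np.load(f"pics/{n}.npz"); return d["intrinsics"],d["view"]
def ray(K,V,u,v,z):
    R,t=V[:3,:3],V[:3,3]; o=-R.T@t; d=R.T@np.linalg.inv(K)@[u,v,1]
    return o+d*(z-o[2])/d[2]
def proj(K,V,p):
    q=K@(V[:3,:3]@np.asarray(p)+V[:3,3]); return q[:2]/q[2]
E
python3 - <<'E'
from h import *
a=np.load("pics/top.npz")["frame"][:,:,::-1];b=np.load("pics/scene.npz")["frame"][:,:,::-1]
f=lambda im,x,y,w,h:cv2.convertScaleAbs(cv2.resize(im[y:y+h,x:x+w],(400,int(400*h/w)),interpolation=cv2.INTER_CUBIC),alpha=1.3)
# top pitcher crop 50x50 @ (130,235) x8 ; scene pitcher 70x70 @(212,272); top scale 120x? 
A=np.hstack([f(a,130,235,50,37),f(b,212,275,80,60)[:296]])
B=np.hstack([f(a,300,160,120,90)[:296],f(b,280,130,100,75)[:296]])
cv2.imwrite("pics/c1.png",np.vstack([A[:296],B[:296]]))
K,V=cam("top")
for u,v in [(481,304),(596,259),(639,360),(526,406)]: print(ray(K,V,u/1.5625,v/1.5625,.14))
print(ray(K,V,570/1.5625,327/1.5625,.144))
print(ray(K,V,243/1.5625,408/1.5625,.088),ray(K,V,255/1.5625,434/1.5625,.07))
E
```

```text
[ 0.58597589 -0.07514956  0.14      ]
[ 0.65256472 -0.25239732  0.14      ]
[ 0.49721475 -0.30652786  0.14      ]
[ 0.43172103 -0.13618719  0.14      ]
[ 0.54792458 -0.2064209   0.144     ]
[0.43718588 0.29532843 0.088     ] [0.39724717 0.27934333 0.07      ]
```

View pics/c1.png

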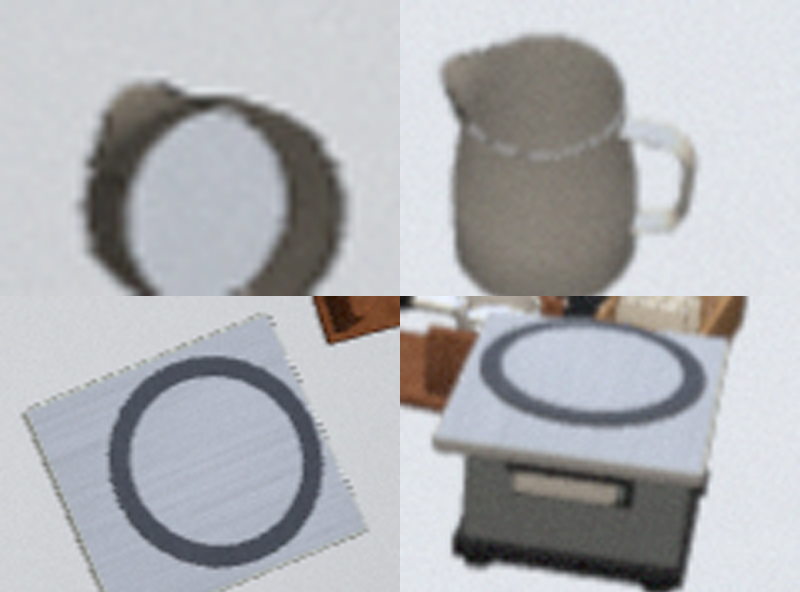

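The crops put the scale's top centre at about (0.542,-0.193) with its own +x at yaw -69°, and the pan centre at about (0.548,-0.206). The pitcher's handle points roughly towards the robot. I'll hover over it and check with the wrist camera.

```bash
cat >> h.py <<'E'
from scipy.spatial.transform import Rotation as Rn
def frame(z,y):
    z=np.array(z,float)/np.linalg.norm(z); y=np.array(y,float); y-=z*(y@z); y/=np.linalg.norm(y)
    return Rn.from_matrix(np.c_[np.cross(y,z),y,z]).as_quat()
def down(yaw): # tool y along yaw, pointing down
    return frame([0,0,-1],[np.cos(yaw),np.sin(yaw),0])
def snap(n,f):
    from workcell import vision
    r=vision.read_camera(n); np.savez(f"pics/{f}.npz",**r)
    cv2.imwrite(f"pics/{f}.png",cv2.resize(r["frame"][:,:,::-1],(800,600),interpolation=cv2.INTER_CUBIC))
E
python3 - <<'E'
from workcell import *
from h import *
o=get_obs(); print(Rn.from_quat(o["orientation"]).as_matrix().round(2).tolist())
for yaw in np.deg2rad([-158+90,-158-90]):
    for p in ([.40,.28,.30],[.5,-.22,.3]): print(np.rad2deg(yaw),p,kinematics.solve_ik(p,down(yaw)))
q=down(np.deg2rad(-68))
bot.reach([.36,-.2,.33],q); bot.reach([.40,.25,.30],q)
snap("wrist","w1"); print(get_obs()["position"],get_obs()["time_s"])
E
```

```text
[[0.91, 0.41, -0.0], [0.41, -0.91, 0.0], [0.0, -0.0, -1.0]]
-68.0 [0.4, 0.28, 0.3] [ 6.07653840e-01  8.65192964e-02  1.85652399e+00 -4.44089210e-16
  1.19854937e+00  1.79447773e+00]
-68.0 [0.5, -0.22, 0.3] [-4.17252823e-01  1.82766370e-01  1.74364355e+00 -4.44089210e-16
  1.21518273e+00  7.69571068e-01]
-248.0 [0.4, 0.28, 0.3] [ 6.07653840e-01  8.65192964e-02  1.85652399e+00 -4.44089210e-16
  1.19854937e+00 -1.34711492e+00]
-248.0 [0.5, -0.22, 0.3] [-4.17252823e-01  1.82766370e-01  1.74364355e+00 -4.44089210e-16
  1.21518273e+00 -2.37202159e+00]
[0.40046601 0.24916744 0.30007283] 3.275
```

View pics/w1.png

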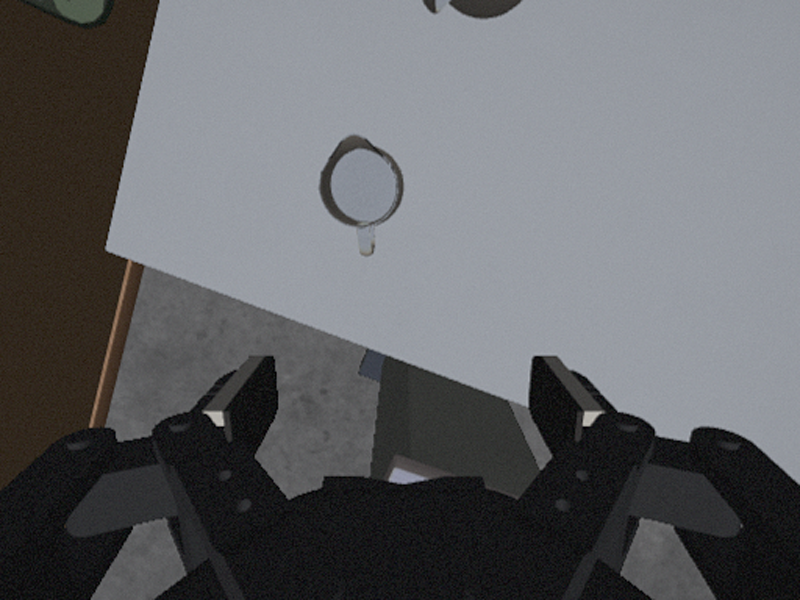

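The wrist view shows the pitcher's rim centred at (362,186). The handle's top bar runs from (367,230) to its outer end at (366,254), nearly in line with the tool's yaw.

```bash
python3 - <<'E'
from h import *
K,V=cam("w1")
g=lambda u,v,z:ray(K,V,u*.64,v*.64,z).round(4)
print("spout",g(350,137,.085),"rim",g(362,186,.088),"hbase",g(367,230,.072),"hend",g(366,253,.069))
K2,V2=cam("top"); Ks,Vs=cam("scene")
for p in (g(362,186,.088),g(366,253,.068)): print(proj(K2,V2,p)*1.5625,proj(Ks,Vs,p)*1.5625)
print("cam",-V[:3,:3].T@V[:3,3])
E
```

```text
spout [0.473  0.3227 0.085 ] rim [0.4427 0.3014 0.088 ] hbase [0.4099 0.2862 0.072 ] hend [0.3908 0.2802 0.069 ]
[239.20198262 404.49145263] [373.16964787 451.83806857]
[254.63005735 438.31072379] [418.30796159 472.80092951]
cam [0.46145834 0.2752922  0.42519842]
```

```bash
python3 - <<'E'
from workcell import *
from h import *
q=down(np.deg2rad(-68)); x,y=.3980,.2832
hand.move_gripper(.05,60)
bot.reach([x,y,.16],q); bot.servo_line([x,y,.056],velocity=.1)
o=get_obs(); print(o["position"],o["wrist_force"])
hand.move_gripper(0,60)
o=get_obs(); print(o["gripper_width"],o["grip_force"],o["wrist_force"])
bot.servo_line([x,y,.10],velocity=.05); bot.servo_line([x,y,.28],velocity=.2)
o=get_obs(); print(o["position"],o["gripper_width"],o["grip_force"],o["wrist_force"],o["ft_torque"],o["time_s"])
snap("wrist","w2"); snap("scene","s2")
a=cv2.imread("pics/w2.png");b=cv2.imread("pics/s2.png")
cv2.imwrite("pics/c2.png",np.hstack([cv2.resize(a,(400,300)),cv2.resize(b,(400,300))]))
E
```

```text
[0.39838772 0.28348473 0.05654213] [-0.16622744  0.51536055 -0.19647119]
0.008910997270022007 57.96926554869742 [-1.15675776 -0.21661199  5.11222476]
[0.39738581 0.28275641 0.27882659] 0.008848502668713277 57.87163669614529 [-0.23866532  0.49489904 -3.14361094] [-0.06078084  0.1187354   0.01667373] 8.075
```

View pics/c2.png

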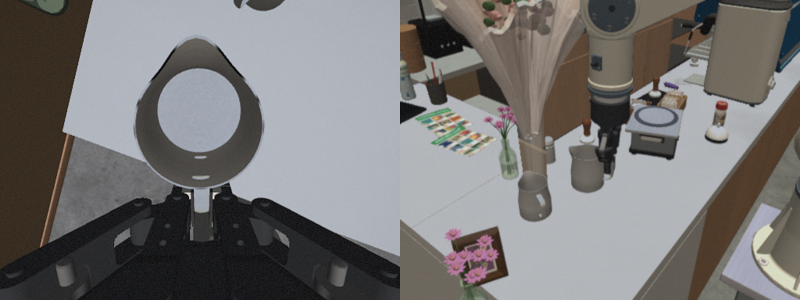

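The pitcher hangs upright by its handle, with the rim centre at about (200,122) in the left half. Next I'll carry it to the pan.

```bash
python3 - <<'E'
from workcell import *
from h import *
K,V=cam("w2"); r=ray(K,V,200*1.28,122*1.28,.311); t=np.array(get_obs()["position"]); d=(r-t)[:2]
print("body offset",d,np.linalg.norm(d),np.rad2deg(np.arctan2(d[1],d[0])))
d=np.array([.0455,.0184]) if np.linalg.norm(d-[.0455,.0184])>.008 else (d+[.0455,.0184])/2
q=down(np.deg2rad(-68)); x,y=np.array([.548,-.206])-d
print(d,x,y)
bot.reach([.40,.05,.32],q); bot.reach([x,y,.30],q)
bot.servo_line([x,y,.208],velocity=.1); bot.dwell(.3)
f0=get_obs()["wrist_force"][2]; z=.208
while z>.196:
    z-=.001; bot.servo_line([x,y,z],velocity=.02); bot.dwell(.1)
    f=get_obs()["wrist_force"][2]
    if f-f0>1.5: break
o=get_obs(); print(z,f0,f,o["position"],o["time_s"])
snap("wrist","w3"); snap("scene","s3")
a=cv2.imread("pics/w3.png");b=cv2.imread("pics/s3.png")[100:400,400:800]
cv2.imwrite("pics/c3.png",np.hstack([cv2.resize(a,(400,300)),b]))
E
```

```text
body offset [0.04737728 0.02112032] 0.05187171040242972 24.026843612276664
[0.04643864 0.01976016] 0.5015613622262663 -0.22576016218830092
0.19999999999999998 -2.3831366623111783 5.688855412402577 [ 0.50142413 -0.22579329  0.20066146] 14.4167
```

View pics/c3.png

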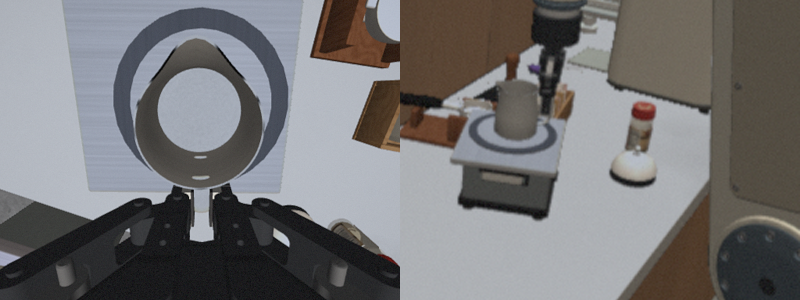

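The pitcher touches down centred on the pan (8 N), within the dark ring on all sides. I'll release it, retreat and check tare-approach IK.

```bash
cat >> h.py <<'E'
C=np.array([.542,-.1926,0]); g=np.deg2rad(-69.3)
ex=np.array([np.cos(g),np.sin(g),0]); ey=np.array([-np.sin(g),np.cos(g),0]); ez=np.array([0,0,1.])
def tare_pose(th,ahead,clear,tips,s=1,dz=0):
    a=np.sin(th)*ex-np.cos(th)*ez; n=np.cos(th)*ex+np.sin(th)*ez
    B=C-.087*ex+.1*ez
    return B+(ahead-tips)*a-(.011+clear)*n+dz*ez, frame(a,s*ey)
E
python3 - <<'E'
from workcell import *
from h import *
hand.move_gripper(.04); bot.dwell(.2)
p=np.array(get_obs()["position"]); print(p,get_obs()["wrist_force"])
bot.servo_line(p*[1,1,0]+[0,0,.33],velocity=.15)
snap("top","t4")
print(bot.tcp_to_tips,get_obs()["time_s"])
for th in (60,55,45,38):
  for s in (1,-1):
    r=[kinematics.solve_ik(*tare_pose(np.deg2rad(th),ah,.01,bot.tcp_to_tips,s)) for ah in (-.1,.012)]
    print(th,s,[None if k is None else np.round(k,2).tolist() for k in r])
im=cv2.imread("pics/t4.png"); cv2.imwrite("pics/c4.png",cv2.resize(im[200:425,450:750],(600,450)))
E
```

```text
[ 0.50158582 -0.22576895  0.19998141] [-0.33820454 -0.41584005  0.04417631]
0.017 16.1833
60 1 [[0.6, 0.55, 2.16, -1.13, 1.19, 1.12], None]
60 -1 [[0.6, 0.55, 2.16, -1.13, 1.19, -2.02], None]
55 1 [[0.56, 0.48, 2.16, -1.09, 1.13, 1.02], None]
55 -1 [[0.56, 0.48, 2.16, -1.09, 1.13, -2.12], None]
45 1 [[0.46, 0.34, 2.15, -0.97, 1.02, 0.79], [0.28, 0.51, 2.18, -1.23, 0.85, 0.95]]
45 -1 [[0.46, 0.34, 2.15, -0.97, 1.02, -2.35], [0.28, 0.51, 2.18, -1.23, 0.85, -2.19]]
38 1 [[0.37, 0.27, 2.14, -0.86, 0.95, 0.6], [0.21, 0.45, 2.17, -1.1, 0.75, 0.77]]
38 -1 [[0.37, 0.27, 2.14, -0.86, 0.95, -2.54], [0.21, 0.45, 2.17, -1.1, 0.75, -2.38]]
```

View pics/c4.png

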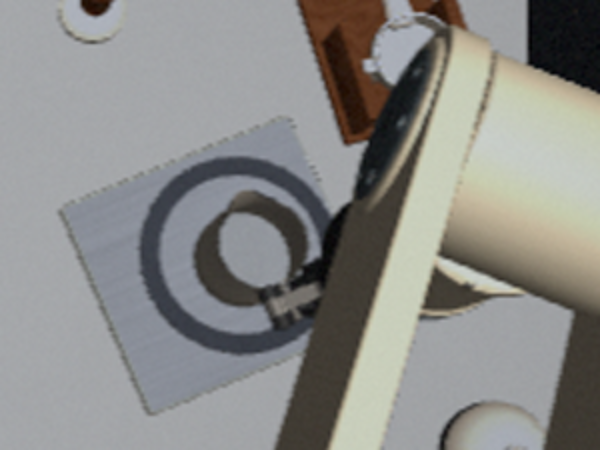

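The pitcher stands centred in the ring and released. For the tare I'll tilt the tool 42°, keep the jaws closed, enter from the front, then rise until the force builds.

```bash
python3 - <<'E'
from workcell import *
from h import *
th=np.deg2rad(42); T=bot.tcp_to_tips
p,q=tare_pose(th,-.10,.010,T)
pi,_=tare_pose(th,.012,.010,T)
bot.reach([.40,-.05,.36],down(np.deg2rad(-68))); 
hand.move_gripper(0,30)
bot.reach(p+[0,0,.08],q); bot.reach(p,q)
bot.servo_line(pi,q,velocity=.06); bot.dwell(.3)
o=get_obs(); f0=np.array(o["wrist_force"]); print(o["position"],pi,f0,o["time_s"])
snap("scene","s5"); snap("top","t5")
a=cv2.imread("pics/s5.png")[150:350,400:667];b=cv2.imread("pics/t5.png")[200:425,450:750]
cv2.imwrite("pics/c5.png",np.hstack([cv2.resize(a,(400,300)),cv2.resize(b,(400,300))]))
E
```

```text
[ 0.5045721  -0.09342545  0.08973719] [ 0.50454874 -0.09348812  0.08966398] [ 0.29110819 -0.39650246  0.13633867] 21.0333
```

View pics/c5.png

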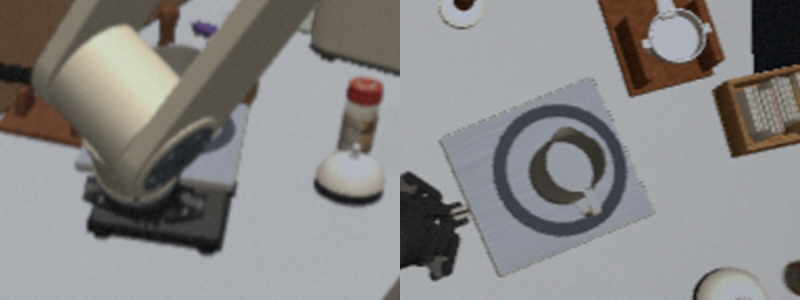

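In the top view the fingertips go under the front edge at about (465,210), mid-lip, with no contact. Now I'll lift in 1 mm steps with force feedback.

```bash
python3 - <<'E'
from workcell import *
from h import *
o=get_obs(); p=np.array(o["position"]); f0=np.array(o["wrist_force"]); L=[]
for i in range(1,31):
    bot.servo_line(p+[0,0,.001*i],velocity=.02); bot.dwell(.08)
    o=get_obs(); f=np.array(o["wrist_force"])-f0; L.append((i,*f.round(1)))
    if np.linalg.norm(f)>14: break
for l in L: print(*l)
print(o["time_s"])
E
```

```text
1 -0.2 -0.8 1.4
2 -0.7 -1.1 -0.3
3 -0.7 -0.0 -0.2
4 -0.6 -0.3 0.5
5 -0.3 -1.2 0.2
6 -0.6 -0.0 -0.9
7 -1.0 -0.6 -0.0
8 -0.1 0.3 0.4
9 -0.6 -0.9 1.4
10 -0.5 -0.1 -0.2
11 -0.9 -0.3 -0.8
12 -0.2 -0.3 -0.1
13 0.1 -0.6 0.5
14 -0.3 -0.5 -0.1
15 -0.7 -0.5 0.1
16 0.4 -0.5 0.8
17 0.2 -0.2 0.4
18 -0.4 -0.7 0.7
19 -2.0 -0.9 0.4
20 -0.5 -0.1 -0.1
21 -0.5 0.1 0.1
22 -0.5 0.5 0.2
23 -0.3 -0.7 -0.3
24 -0.4 -0.6 0.5
25 0.0 -0.5 0.6
26 -1.1 -0.9 -0.0
27 0.5 -0.4 0.5
28 -0.8 -0.5 0.0
29 0.4 0.1 0.2
30 -0.8 -0.6 -0.5
31.1333
```

There was no contact: backing off along the normal left the fingertip about 0.6 mm short of the bar's rear side, so it rose in front of the bar. I'll go lower, deeper, and repeat.

```bash
python3 - <<'E'
from workcell import *
from h import *
th=np.deg2rad(42); T=bot.tcp_to_tips
pn,q=tare_pose(th,.030,.008,T)
p0=np.array(get_obs()["position"])
print(kinematics.solve_ik(pn,q), pn)
bot.servo_line([p0[0],p0[1],pn[2]],q,velocity=.1)
bot.servo_line(pn,q,velocity=.05); bot.dwell(.3)
f0=np.mean([(bot.dwell(.02),get_obs()["wrist_force"])[1] for _ in range(5)],0); print(f0)
bot.servo_line(pn+[0,0,.008],velocity=.05)
for i in range(9,30):
    bot.servo_line(pn+[0,0,.001*i],velocity=.03); bot.dwell(.03)
    f=np.mean([(bot.dwell(.01),get_obs()["wrist_force"])[1] for _ in range(3)],0)-f0; print(i,f.round(1))
    if np.linalg.norm(f)>12: break
bot.dwell(.5)
o=get_obs(); print(np.array(o["wrist_force"])-f0,o["position"],o["time_s"])
snap("scene","s6"); snap("top","t6")
E
```

```text
[ 0.21893103  0.51185285  2.17416079 -1.22087492  0.78255166  0.90498681] [ 0.50933148 -0.10614528  0.07762564]
[-0.01543796  0.04474217 -0.11199201]
9 [-0.  -0.4  0.6]
10 [-0.   0.2 -0.4]
11 [0.3 0.3 0.1]
12 [-0.2  0.2 -0.2]
13 [-0.4 -0.1 -2. ]
14 [-0.8  0.3 -2.6]
15 [-0.7  0.7 -3. ]
16 [-0.6  1.  -3.2]
17 [-0.7  0.7 -3.8]
18 [-0.7  0.5 -4.6]
19 [-1.2  1.4 -6.8]
20 [ -0.6   3.7 -12.8]
[ -1.62163401   4.65503723 -15.19795714] [ 0.50912494 -0.10592722  0.09728953] 37.0083
```

The force followed the spring profile (2 to 4.6 N) and then hit the hard stop, so the bar was fully up and held for 0.5 s. Now I'll retreat the way I came in and check.

```bash
python3 - <<'E'
from workcell import *
from h import *
T=bot.tcp_to_tips; th=np.deg2rad(42)
pn,q=tare_pose(th,.030,.008,T)
bot.servo_line(pn,velocity=.05)
bot.servo_line(pn-.03*ex,velocity=.1)
pb,_=tare_pose(th,-.12,.008,T); bot.servo_line(pb,q,velocity=.12)
bot.reach(pb+[0,.05,.12],q); bot.dwell(.3)
o=get_obs(); print(o["position"],np.round(o["wrist_force"],1),o["time_s"])
snap("scene","s7"); snap("top","t7")
a=cv2.imread("pics/s7.png");b=cv2.imread("pics/t7.png")
cv2.imwrite("pics/c7.png",np.hstack([cv2.resize(a,(400,300)),cv2.resize(b,(400,300))]))
E
```

```text
[0.47347304 0.03717405 0.30808229] [0.1 0.7 0.4] 40.2417
```

View pics/c7.png

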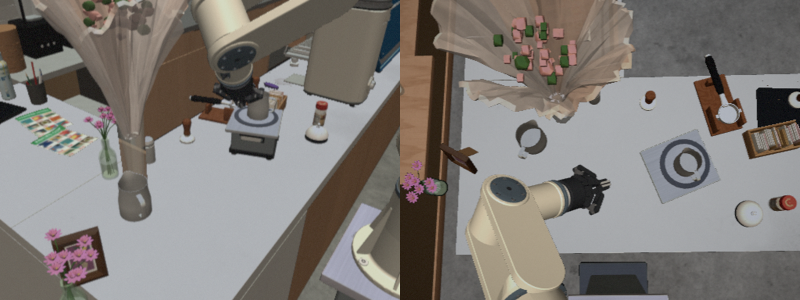

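The pitcher stands in the ring at (687,162) in the right half. The arm is clear, and the large pitcher, shaker and tamper haven't moved.

```bash
python3 -c "
from workcell import *
print(hand_in())"
```

```text
the job is handed in; nothing more can be done
None
```

The small pitcher is standing released in the middle of the pan, the tare bar was pushed to its stop for about half a second and let go, and the job was handed in at about 40 s of the 69 s allowed; hand-in returned no verdict, and I inferred the bar's travel from the wrist force and did not check its spring-back in the images.

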